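Walk a mould half home on its fixture and throw the toggle clamp

TASK

Put the brass drift lying on the fixture plate into the free compartment of the black tool tray, so that the seat is clear. Then slide the mould half along the plate, without lifting or tipping it and without touching its brass hose nipples, until it sits squarely against all three locating pins, and throw the red handle of the toggle clamp over past its dead point so that the rubber pad holds the mould down. Leave everything else where it stands.

Things in the scene. Friction and masses are not known exactly. Their poses are not given: they have to be found in the camera images.
- fixture: Steel fixture plate 240 (x) by 400 (y) by 12 mm, bolted to the bench; origin on the bench, 20 mm right (-y) of the plate's centre. Its x axis points away from the robot, y left; it may be turned up to 0.25 rad. Offsets called 'fixture' below are in this frame, in mm. It carries three locating pins and, at the right, a hold-down toggle clamp working in the upright plane x = 47.
- seat (a point): Point on the top of the fixture plate above which the mould's centre lies when it is home against the three pins: fixture (27, 25, 12) mm; axes as the fixture.
- pin_far_left (a point): Top centre of the far left steel locating pin, 16 mm in diameter, standing 22 mm above the plate, at fixture (83, 80, 34) mm; its twin, the far right pin, is at fixture (83, 0, 34). The mould's front face comes against both.
- pin_right (a point): Top centre of the right-hand locating pin, same size, at fixture (0, -53, 34) mm. The mould's right side comes against it.
- bracket_pivot (a point): Pivot of the clamp's arm in its bracket, fixture (47, -85, 66) mm. Riser and bracket fill fixture x 24 to 70, y -160 to -66 mm, up to z 72. At the start the arm stands 75 deg up, its end at z 145, with spindle and pad sticking out towards the mould at z 110 to 145 as far as y -35; it comes down over the mould as the handle closes.
- mould: Mould half: aluminium slab 96 (x) by 140 (y) by 28 mm, 0.8 to 1 kg, loose on the plate, 70 to 85 mm short of the far pins, 10 to 33 mm too far left, turned up to 0.22 rad. Origin at the centre of its underside, x to the far pins, y left. Two guide pillars, 14 mm in diameter, stand 15 mm above its top at (+-34, 55). Pushing one rear corner turns it as it advances (4 to 8 N), so the corners are pushed in turn.
- nipples: Two brass hose nipples on the middle of the mould's rear face (towards the robot), not to be touched: at y +-12 mm, up to 14 mm in diameter, sticking out 22 mm, axis 14 mm above the mould's underside. Origin on the rear face between them. The rear face is free to push from |y| = 20 to 70 mm.
- front_left (a point): On the lower edge of the mould's front face, 60 mm left of its middle (mould frame 48, 60, 0 mm).
- front_right (a point): On the lower edge of the mould's front face, 60 mm right of its middle (48, -60, 0 mm).
- side_mid (a point): On the lower edge of the mould's right side, where the right pin touches it when home (-27, -70, 0 mm).
- drift: Square brass drift (bar) 14 by 110 by 14 mm, 0.17 kg, lying flat on the fixture plate between the mould and the far pins, within 0.2 rad of the fixture's y axis; origin at the centre of its underside, long axis y. Its middle lies 35 mm or more in front of the mould; the far finger of a gripper fits between the two far pins.
- tray: Black plastic tool tray fixed to the bench, 180 (x) by 190 (y) by 28 mm, walls and divider 4 mm; origin under its centre. A divider across the middle parts it in two: the near compartment (-x) is full of steel parallels up to 26 mm high, the far one (+x) is free.
- tray_free (a point): Centre of the floor of the free compartment, which is 82 (x) by 182 (y) mm inside and 24 mm deep; 4 mm above the bench; axes as the tray.
- clamp_handle (a joint): Folding joint between the clamp's handle and its link, rad: 0 fully open as at the start, 2.126 at the dead point (pivots in line), 2.283 at the stop, closed. Just before the dead point the pressed pad springs the handle back; after it the clamp stays shut by itself. Fully open, the clamp rests against its stop.
- grip (a point): In the middle of the red handle grip (22 wide, 15 mm thick), 25 mm short of its end. Axes: -y along the handle to its end, z square to the side that is pushed to close, x as the fixture. Open: fixture (47, -75, 170) mm, handle 72 deg up, leaning to the mould. Closed: (47, -192, 99), handle flat, pointing right. Under 10 N, square to the handle, carries it over the dead point.
- handle_pivot (a point): Pivot by which the handle hangs on the arm; the grip is 105 mm from it and swings round it. It rides on the arm: fixture (47, -109, 70) mm with the clamp open, (47, -87, 90) closed.
- clamp_pad: Rubber pad on the clamp's spindle; origin at the centre of its underside, 22 mm in diameter, springing 16 N per mm; closed, it presses with about 28 N on the flat right part of the mould's top about 26 mm in from the edge.
- paste_jar: Small jar of polishing paste, 36 mm in diameter, 34 mm high, on the near left part of the fixture plate; bystander, origin at its foot.
- oil_bottle: White oil bottle, 54 mm in diameter, 135 mm high; bystander, origin at its foot.
- calliper: Digital calliper lying flat, 240 mm long, 14 mm thick; bystander, origin under its middle, beam along x.
- screwdriver: Screwdriver with orange handle lying on the bench, 200 mm long; bystander, long axis x.
- hammer: Brass hammer with wooden handle lying beyond the tray, 230 mm long; bystander, long axis x.
- stone_cup: Steel cup with polishing stones, 72 mm in diameter, 85 mm high, stones up to 120 mm; bystander beyond the clamp, to the right, origin at its foot.
- screw_tin: Open green tin of cap screws, 85 by 110 by 32 mm; bystander to the right, origin at its foot.
There are look-alikes about, which are no part of the job. Of the things like the mould, leave any that is turquoise; of the rest the smaller one is meant.

How it is judged:
By the outcome, as a careful person would: the job done as asked, in the order asked, and still so for the second after the job is handed in, with the robot touching nothing.
It also fails if it takes over 72 s, if anything falls off the work surface, if the arm or the gripper's body presses on something with over 40 N, if the wrist force passes 120 N, or if a joint passes its speed limit or range.

ROBOT

A 7-joint arm with a two-finger parallel gripper is mounted at the origin on the work surface. World frame = base frame: x ahead of the robot, y to its left, z up, the work surface at z = 0. Lengths are in mm, angles in rad, forces in N, time in s.
With the tool pointing down it reaches from about 400 to 875 mm from the base axis. Payload 4.4 kg.
Tool frame: the origin (TCP) lies at the very end of the fingers, on their centre line; the grasp point (between the pads) lies 19 mm behind it; z points along the fingers, y is the line along which they close (so a half turn about z gives the same grasp; the last joint's range is limited). The gripper opens to 85 mm and grips with 20 to 120 N. Pads are 22 mm wide; open, the fingers measure 114 mm over their backs; the gripper's body (76 mm by 85 mm) begins 54 mm behind the grasp point. The pads swing forward as they close: fully open they stand 13 mm farther back than shut.
Start: joints at [1.164, 0.628, 0.038, 1.517, -0.027, 0.996, -0.02], TCP at [217.285, -612.622, 231.313] pointing down, gripper open.
Joint ranges: [-3.06, 3.06], [-0.37, 2.12], [-1.25, 1.32], [0.18, 2.47], [-1.1, 4.24], [0.23, 1.98], [-2.94, 2.94]. Speed limits (rad/s): [2.57, 2.57, 3.14, 3.14, 3.14, 3.14, 3.14].

INTERFACE

Orientations are given as [roll, pitch, yaw] about the fixed x, y, z axes, in that order (R = Rz(yaw) Ry(pitch) Rx(roll)).
In Python, from cell import ctrl gives the robot as it stands.
- The arm moves only by the tool jog_arm, never from a script. Its argument "plan" is a list of rows, each an object of numbers: "tx", "ty", "tz": the shift along the tool's x, y, z as a fraction of full scale; "wx", "wy", "wz": the turn, a rotation vector about the tool's x, y, z as a fraction of full scale; "claw": the closure, from 0 (fully open) to 1 (shut). In form: [{"tx": .., "ty": .., "tz": .., "wx": .., "wy": .., "wz": .., "claw": ..}, ...]. A call has 1 to 12 rows; each row is the pose to reach, as a shift and turn from the pose commanded when the call began, along the tool's axes at that moment; what a row does not reach only later rows make up. Full scale, the value 1, is 300 mm for a shift and 90 degrees for a turn. A row lasts 1/10 s, in which the tool goes at most 50 mm and 8.59 degrees, less where a joint would pass 70% of its speed; a pose out of reach is approached as far as the arm can. A call with a number of a shift or a turn outside -1 to 1 is refused whole. A call with a gripper value outside its range is refused whole. The fingers move at their own pace and stop on an object; the grip force is fixed at half the most. Time passes only in rows, so rows that repeat a pose let the fingers close. It gives the time, the measured TCP pose, the force, the opening and the grip force at its end, in the units of the state.
- ctrl.read_state(): the state, without advancing time (a new reading comes with each control period).
- ctrl.get_image(name): name is "scene" or "side" or "wrist"; returns a dict with "img" (420x560x3 uint8, red, green, blue), "depth" (420x560 float32, mm along the optical axis (not along the pixel's ray), 0 where there is no reading), "fx", "fy", "cx", "cy" (pixels), "position" and "orientation" of the camera in the world; the wrist camera has in their place "hand_eye" (4x4, takes a point from camera to tool coordinates, whose origin is the TCP and whose axes are the flange's). Camera axes: x right, y down, z forward; pixel columns grow to the right and rows downward; lengths in mm; the calibration is good to about 2 mm. A picture is of the moment at which its call begins: read the wrist's pose just before it.
- ctrl.finish_job(): hands the job in; it is judged then, once.
Trained networks look in a picture, given as the dict that the camera call returned (one of the last four; its "shot" number tells which), for a name from the list of things; names that differ only in an ending like _2 or _b are one class to them, and where a whole thing is asked for, a point or a joint stands for the part that bears it (a point fixed in the world has none). Each returns a list of dicts, best first, with "score" (0 to 1); they miss things now and then, are a little off and sometimes report something else, mostly with a low value. They report only what shows in the picture. A call takes as long as a camera call. They do not tell look-alikes from the thing itself.
- ctrl.trace(picture, thing): "pixels" (420x560 bool, what is visible of it) and "extent" ([centre column, centre row, width, height] in pixels, round what is visible of it).
The state is a dict: "clock": time; "qpos": joint angles; "qd": joint speeds; "tau": joint torques, N m; "eef_pos": TCP position; "tool_rot": TCP orientation; "force": force on the tool from outside, world axes, zero at the start; "torque": the same for the moment, N m; "width": finger opening in mm; "gripper_force": force on a finger pad.
Only numpy, scipy, OpenCV 4.12 (cv2) and the standard library are available. Lean on these libraries where they do the work, as an engineer would, in place of code of your own. Each camera call takes 0.05 s, during which the arm holds its last target. There are 200 camera calls.

## Working session

There is one attempt and no reset: what is moved stays moved. The work goes in short steps, Python scripts to look and compute and a tool call to move; the robot and the scene stay as the last step left them, time stands still between calls to the robot, and variables do not carry over. Pictures are saved under pics/ and viewed, at most 10 in all, crops included, and the job is handed in when it is done.

Besides the shell and the picture viewer there is one more tool, called as name(argument=value, ...), one argument or row to a line, values as JSON. jog_arm: Moves the arm, as the interface text tells. Shift numbers are shares of 300 mm and turn numbers shares of 90 degrees, none past 1 either way. Its arguments: {"type":"object","properties":{"plan":{"type":"array"}},"required":["plan"]}

```bash
mkdir -p pics; ls; cat > h.py <<'E'
import numpy as np, cv2
from scipy.spatial.transform import Rotation as R
from cell import ctrl
def rot(o):
    o=np.array(o,float)
    return o if o.shape==(3,3) else R.from_euler('xyz',o).as_matrix() if o.size==3 else R.from_quat(o).as_matrix()
def shot(n):
    s=ctrl.read_state(); p=ctrl.get_image(n)
    if 'hand_eye' in p:
        T=np.eye(4);T[:3,:3]=rot(s['tool_rot']);T[:3,3]=s['eef_pos'];p['T']=T@np.array(p['hand_eye'])
    else:
        T=np.eye(4);T[:3,:3]=rot(p['orientation']);T[:3,3]=p['position'];p['T']=T
    return p
def cloud(p):
    d=p['depth'];v,u=np.indices(d.shape)
    c=np.stack([(u-p['cx'])*d/p['fx'],(v-p['cy'])*d/p['fy'],d],-1)
    return c@p['T'][:3,:3].T+p['T'][:3,3]
def proj(p,X):
    c=(np.atleast_2d(X)-p['T'][:3,3])@p['T'][:3,:3]
    return np.c_[c[:,0]/c[:,2]*p['fx']+p['cx'],c[:,1]/c[:,2]*p['fy']+p['cy']]
def save(p,n): cv2.imwrite('pics/'+n,p['img'][:,:,::-1])
E
python3 - <<'E'
from h import *
print(ctrl.read_state())
for n in ['scene','side']:
    p=shot(n);save(p,n+'1.png');C=cloud(p)
    print(n,p['T'].round(2).tolist(),p['fx'])
    for t in ['mould','drift','tray','fixture','clamp_handle','paste_jar','nipples']:
        for r in ctrl.trace(p,t):
            m=r['pixels']&(p['depth']>0)
            if m.sum()>5: print(t,round(r['score'],2),np.round(r['extent']),m.sum(),np.median(C[m],0).round(),C[m].min(0).round(),C[m].max(0).round())
E
```

```text
pics
{'clock': 0.0, 'qpos': array([ 1.16417969,  0.62934206,  0.03841152,  1.5184074 , -0.02697124,
        0.99626579, -0.02001897]), 'qd': array([-1.64194972e-04,  7.81281084e-04, -3.81855745e-05,  8.73881627e-04,
        3.90564098e-04, -1.89384910e-03, -3.00718490e-04]), 'tau': array([-6.95745930e-04, -5.63395393e+01,  1.22630272e+00, -1.93442899e+01,
        1.11056969e-02,  1.06009954e-02, -1.29961961e-05]), 'eef_pos': array([ 217.08982527, -612.00156259,  230.37855802]), 'tool_rot': array([-3.13968754e+00,  3.18643606e-05,  3.40837081e-01]), 'force': array([-0.21426358,  0.72872623,  0.51098291]), 'torque': array([ 0.01117916, -0.00624955,  0.00311597]), 'gripper_force': 0.0, 'width': 84.93752827198976}
scene [[-0.4, 0.65, -0.64, 1222.81], [0.91, 0.28, -0.29, 326.74], [-0.01, -0.7, -0.71, 991.75], [0.0, 0.0, 0.0, 1.0]] 417.37913480960555
mould 0.77 [286. 269.  51.  43.] 1548 [553.  43.  41.] [471. -41.  13.] [593. 110.  58.]
mould 0.59 [231. 168.  35.  19.] 826 [ 211. -316.   30.] [ 125. -401.    4.] [ 270. -238.   51.]
mould 0.57 [402. 213.  71.  44.] 2202 [208. 304.  39.] [ 
[... 1193 characters left out ...]
6.  38.] 1327 [664. 381.  25.] [585. 319.  -2.] [818. 419.  34.]
tray 0.9 [265. 383. 103.  74.] 5366 [460. 410.   7.] [347. 316.  -3.] [562. 504.  36.]
tray 0.47 [239. 249. 117. 135.] 7636 [608.  40.  14.] [ 456. -216.   -2.] [721. 222. 198.]
tray 0.34 [258. 255.  50.  48.] 1615 [539.  51.  42.] [472. -35.  13.] [591. 114.  62.]
fixture 0.73 [237. 248. 116. 138.] 7939 [607.  36.  14.] [ 456. -271.   -4.] [717. 222. 199.]
clamp_handle 0.51 [234. 187.  13.  17.] 100 [625. -78. 176.] [617. -95. 131.] [638. -67. 198.]
paste_jar 0.47 [262. 301.  18.  16.] 193 [503. 195.  45.] [487. 172.  12.] [521. 207.  53.]
nipples 0.52 [279. 255.   8.   6.] 24 [484.  33.  34.] [476.  22.  25.] [490.  57.  38.]
```

View pics/side1.png

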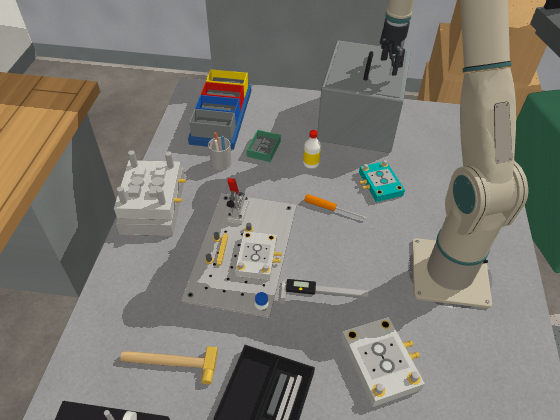

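```bash
python3 - <<'E'
from h import *
# fit frames from side+scene
for n in ['side','scene']:
    p=shot(n);C=cloud(p)
    m=None
    ms=[r for r in ctrl.trace(p,'mould')]
    for r in ms:
        q=r['pixels']&(p['depth']>0); c=C[q]
        t=c[(c[:,2]>36)&(c[:,2]<46)]
        if 450<np.median(c[:,0])<620 and abs(np.median(c[:,1]))<150:
            print(n,'mould top',cv2.minAreaRect(t[:,:2].astype(np.float32)))
            pl=c[c[:,2]>49]; print('pillars',len(pl),pl.round().tolist()[:40])
    for r in ctrl.trace(p,'drift')[:1]:
        q=r['pixels']&(p['depth']>0); c=C[q];t=c[(c[:,2]>22)&(c[:,2]<32)]
        print('drift',cv2.minAreaRect(t[:,:2].astype(np.float32)))
    X=C.reshape(-1,3);k=(X[:,0]>430)&(X[:,0]<760)&(abs(X[:,1])<260)&(X[:,2]>9)&(X[:,2]<16)
    print('plate',cv2.minAreaRect(X[k][:,:2].astype(np.float32)))
    for r in ctrl.trace(p,'tray')[:1]:
        q=r['pixels']&(p['depth']>0); c=C[q];t=c[(c[:,2]>22)&(c[:,2]<32)]
        print('tray',cv2.minAreaRect(t[:,:2].astype(np.float32)))
    img=p['img'][150:370,150:400] if n=='scene' else p['img'][150:340,150:340]
    cv2.imwrite(f'pics/{n}crop.png',cv2.resize(img,None,fx=3,fy=3,interpolation=2)[:600,:800,::-1])
E
```

```text
side mould top ((533.4789428710938, 41.42729187011719), (115.43301391601562, 144.604248046875), 1.6762233972549438)
pillars 55 [[580.0, 7.0, 49.0], [553.0, 13.0, 49.0], [553.0, 28.0, 50.0], [536.0, 46.0, 49.0], [507.0, 53.0, 50.0], [578.0, 98.0, 64.0], [576.0, 96.0, 62.0], [574.0, 93.0, 58.0], [571.0, 93.0, 59.0], [582.0, 97.0, 58.0], [579.0, 97.0, 58.0], [576.0, 98.0, 60.0], [573.0, 96.0, 58.0], [571.0, 97.0, 60.0], [581.0, 99.0, 56.0], [579.0, 99.0, 56.0], [575.0, 100.0, 58.0], [573.0, 100.0, 59.0], [571.0, 97.0, 55.0], [581.0, 102.0, 55.0], [578.0, 102.0, 55.0], [575.0, 102.0, 56.0], [573.0, 100.0, 55.0], [570.0, 102.0, 58.0], [511.0, 93.0, 57.0], [509.0, 92.0, 56.0], [506.0, 94.0, 60.0], [503.0, 90.0, 55.0], [578.0, 103.0, 53.0], [575.0, 103.0, 53.0], [572.0, 104.0, 55.0], [570.0, 102.0, 53.0], [514.0, 95.0, 55.0], [511.0, 95.0, 56.0], [508.0, 95.0, 56.0], [505.0, 96.0, 59.0], [503.0, 95.0, 57.0], [578.0, 105.0, 50.0], [574.0, 107.0, 54.0], [573.0, 103.0, 49.0]]
drift ((642.5784912109375, 32.298118591308594), (14.657379150390625, 113.67240905761719), 1.768723964691162)
plate ((58
[... 795 characters left out ...]
571.0, 95.0, 58.0], [577.0, 89.0, 58.0], [576.0, 91.0, 58.0], [574.0, 94.0, 57.0], [571.0, 95.0, 54.0], [572.0, 99.0, 57.0], [580.0, 90.0, 57.0], [579.0, 93.0, 57.0], [578.0, 95.0, 57.0], [577.0, 98.0, 57.0], [574.0, 99.0, 55.0], [581.0, 90.0, 54.0], [581.0, 93.0, 56.0], [580.0, 96.0, 56.0], [581.0, 99.0, 59.0], [578.0, 101.0, 56.0], [581.0, 90.0, 49.0], [583.0, 94.0, 54.0]]
drift ((643.571044921875, 29.018024444580078), (17.782020568847656, 107.90657806396484), 2.123504638671875)
plate ((565.9657592773438, -2.5085906982421875), (432.17974853515625, 284.7200012207031), 87.02208709716797)
tray ((454.1976318359375, 424.3009033203125), (190.0989990234375, 187.24317932128906), 78.68599700927734)
```

The meant mould is the small white one on the plate, side px (257,255). Look-alikes are the big white one at (382,362), the turquoise one at (382,181) and the white stack at (150,195). The drift is at (221,249), and the hammer head at (210,365) could be mistaken for it.

View pics/sidecrop.png

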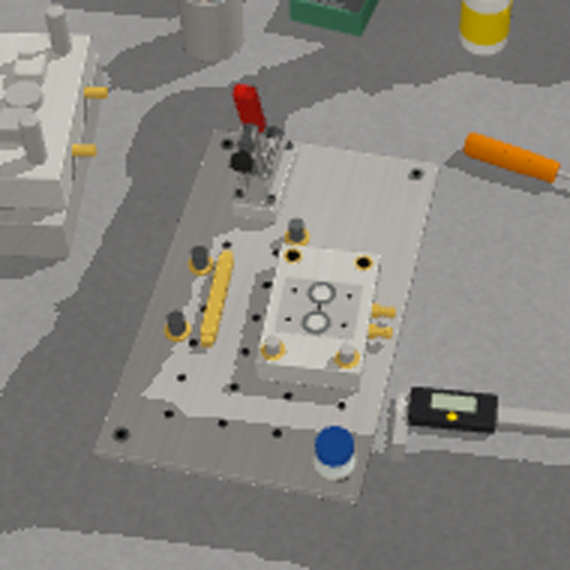

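```bash
cat >> h.py <<'E'
def goto(pos,rpy,s=None):
    "shares for a jog from measured pose to target"
    s=s or ctrl.read_state();A=rot(s['tool_rot']);B=rot(rpy)
    d=A.T@(np.array(pos)-s['eef_pos'])/300;w=(R.from_matrix(A.T@B)).as_rotvec()/(np.pi/2)
    return d.round(3),w.round(3)
E
python3 - <<'E'
from h import *
pts=[]
for n in ['side','scene']:
    p=shot(n);C=cloud(p)
    r=ctrl.trace(p,'fixture')[0]
    c=C[r['pixels']&(p['depth']>0)];t=c[(c[:,2]>9)&(c[:,2]<16)]
    H=t[:,:2];k=cv2.minAreaRect(H.astype(np.float32));print(n,k,len(H))
    # robust: 1-99.5 percentiles over angles minimising area
    best=min((np.prod([np.diff(np.percentile(H@v,[.5,99.5]))[0] for v in ([np.cos(a),np.sin(a)],[-np.sin(a),np.cos(a)])]),a) for a in np.linspace(-.3,.3,121))
    a=best[1];e=[np.percentile(H@np.array(v),[.5,99.5]) for v in ([np.cos(a),np.sin(a)],[-np.sin(a),np.cos(a)])];print(a,e)
    c0=np.array([[np.cos(a),-np.sin(a)],[np.sin(a),np.cos(a)]])@np.array([np.mean(x) for x in e]);print('centre',c0)
s=ctrl.read_state();
for yaw in (0,np.pi/2,-np.pi/2): print(goto([600,30,380],[np.pi,0,yaw],s))
p=shot('wrist');print(np.array(p['hand_eye']).round(2).tolist(),p['fx'])
E
```

```text
side ((586.6165161132812, 13.825393676757812), (405.08819580078125, 241.23684692382812), 86.91597747802734) 5052
-0.05499999999999999 [array([465.45399539, 703.22959225]), array([-151.95160098,  246.42868298])]
centre [586.0550097   15.04451292]
scene ((587.088134765625, 11.738052368164062), (400.9905700683594, 243.78573608398438), 86.65716552734375) 5928
-0.05499999999999999 [array([467.65993088, 705.60830974]), array([-153.28179909,  243.14921172])]
centre [588.21716791  12.61714901]
(array([ 1.918, -1.593, -0.496]), array([ 0.   , -0.   ,  0.217]))
(array([ 1.918, -1.593, -0.496]), array([ 0.   , -0.   , -0.783]))
(array([ 1.918, -1.593, -0.496]), array([-0.   , -0.   ,  1.217]))
[[0.0, -0.97, -0.26, 65.15], [1.0, 0.0, 0.0, -0.36], [-0.0, -0.26, 0.97, -142.11], [0.0, 0.0, 0.0, 1.0]] 313.8603058457891
```

jog_arm(
  plan=[
    {"tx": 0.96,"ty": -0.8,"tz": -0.2,"wz": -0.4,"claw": 0},
    {"tx": 0.96,"ty": -0.8,"tz": -0.2,"wz": -0.4,"claw": 0},
    {"tx": 0.96,"ty": -0.8,"tz": -0.2,"wz": -0.4,"claw": 0},
    {"tx": 0.96,"ty": -0.8,"tz": -0.2,"wz": -0.4,"claw": 0},
    {"tx": 0.96,"ty": -0.8,"tz": -0.2,"wz": -0.4,"claw": 0},
    {"tx": 0.96,"ty": -0.8,"tz": -0.2,"wz": -0.4,"claw": 0},
    {"tx": 0.96,"ty": -0.8,"tz": -0.2,"wz": -0.4,"claw": 0},
    {"tx": 0.96,"ty": -0.8,"tz": -0.2,"wz": -0.4,"claw": 0},
    {"tx": 0.96,"ty": -0.8,"tz": -0.2,"wz": -0.4,"claw": 0},
  ],
)

```text
invalid input at $.plan[0]: expected keys tx, ty, tz, wx, wy, wz, claw
```

```bash
python3 -c "
from h import *
s=ctrl.read_state();print(s['qpos'].round(2));print(goto([600,30,270],[np.pi,0,np.pi/2],s))"
```

```text
[ 1.16  0.63  0.04  1.52 -0.03  1.   -0.02]
(array([ 1.918, -1.593, -0.129]), array([ 0.   , -0.   , -0.783]))
```

jog_arm(
  plan=[
    {"tx": 0.96,"ty": -0.8,"tz": -0.2,"wx": 0,"wy": 0,"wz": -0.4,"claw": 0},
    {"tx": 0.96,"ty": -0.8,"tz": -0.2,"wx": 0,"wy": 0,"wz": -0.4,"claw": 0},
    {"tx": 0.96,"ty": -0.8,"tz": -0.2,"wx": 0,"wy": 0,"wz": -0.4,"claw": 0},
    {"tx": 0.96,"ty": -0.8,"tz": -0.2,"wx": 0,"wy": 0,"wz": -0.4,"claw": 0},
    {"tx": 0.96,"ty": -0.8,"tz": -0.2,"wx": 0,"wy": 0,"wz": -0.4,"claw": 0},
    {"tx": 0.96,"ty": -0.8,"tz": -0.2,"wx": 0,"wy": 0,"wz": -0.4,"claw": 0},
    {"tx": 0.96,"ty": -0.8,"tz": -0.2,"wx": 0,"wy": 0,"wz": -0.4,"claw": 0},
    {"tx": 0.96,"ty": -0.8,"tz": -0.2,"wx": 0,"wy": 0,"wz": -0.4,"claw": 0},
    {"tx": 0.96,"ty": -0.8,"tz": -0.2,"wx": 0,"wy": 0,"wz": -0.4,"claw": 0},
  ],
)

```text
clock: 2.35
eef_pos: [411.9, -285.5, 292.5]
tool_rot: [3.139, -0.003, 0.978]
force: [-0.6, 0.4, -0.7]
width: 85.5
gripper_force: 0.0
```

```bash
python3 -c "
from h import *
s=ctrl.read_state();print(s['qpos'].round(2));print(goto([600,30,270],[np.pi,0,np.pi/2],s))"
```

```text
[ 0.69  0.35 -0.19  1.84  0.08  0.96 -0.12]
(array([ 1.222, -0.068,  0.078]), array([ 0.002, -0.001, -0.378]))
```

jog_arm(
  plan=[
    {"tx": 1,"ty": -0.07,"tz": 0.08,"wx": 0,"wy": 0,"wz": -0.37,"claw": 0},
    {"tx": 1,"ty": -0.07,"tz": 0.08,"wx": 0,"wy": 0,"wz": -0.37,"claw": 0},
    {"tx": 1,"ty": -0.07,"tz": 0.08,"wx": 0,"wy": 0,"wz": -0.37,"claw": 0},
    {"tx": 1,"ty": -0.07,"tz": 0.08,"wx": 0,"wy": 0,"wz": -0.37,"claw": 0},
    {"tx": 1,"ty": -0.07,"tz": 0.08,"wx": 0,"wy": 0,"wz": -0.37,"claw": 0.3},
    {"tx": 1,"ty": -0.07,"tz": 0.08,"wx": 0,"wy": 0,"wz": -0.37,"claw": 0.3},
    {"tx": 1,"ty": -0.07,"tz": 0.08,"wx": 0,"wy": 0,"wz": -0.37,"claw": 0.3},
    {"tx": 1,"ty": -0.07,"tz": 0.08,"wx": 0,"wy": 0,"wz": -0.37,"claw": 0.3},
  ],
)

```text
clock: 3.15
eef_pos: [561.2, -30.4, 266.8]
tool_rot: [-3.141, 0.0, 1.552]
force: [-0.6, -0.6, -0.3]
width: 59.5
gripper_force: 0.0
```

```bash
cat >> h.py <<'E'
def rect(t):
    t=t[:,:2].astype(np.float64);b=None
    for a in np.linspace(-.4,.4,161):
        M=np.array([[np.cos(a),-np.sin(a)],[np.sin(a),np.cos(a)]]);q=t@M;lo,hi=np.percentile(q,[1,99],axis=0)
        A=np.prod(hi-lo)
        if b is None or A<b[0]: b=(A,a,M@((lo+hi)/2),hi-lo)
    return 'yaw %.3f'%b[1],b[2].round(1),b[3].round(1)
E
cat > look.py <<'E'
from h import *
import sys
s=ctrl.read_state();print(s['eef_pos'].round(1),s['qpos'].round(2))
p=shot('wrist');C=cloud(p);save(p,sys.argv[1]);ok=p['depth']>0
for t,z0,z1 in [('mould',37,44),('drift',23,30),('tray',22,33),('fixture',9,15)]:
    for r in ctrl.trace(p,t)[:2]:
        c=C[r['pixels']&ok];k=c[(c[:,2]>z0)&(c[:,2]<z1)]
        if len(k)>20: print(t,round(r['score'],2),len(k),rect(k),np.median(k[:,2]).round(1))
for t in ['pin_far_left','nipples','grip','clamp_pad']:
    for r in ctrl.trace(p,t)[:3]:
        c=C[r['pixels']&ok]
        if len(c): print(t,round(r['score'],2),np.round(r['extent']),np.median(c,0).round(),c.min(0).round(),c.max(0).round())
# pins: points above plate z 31..37
X=C[ok];k=X[(X[:,2]>31)&(X[:,2]<37)&(X[:,0]>560)&(X[:,0]<700)&(X[:,1]>-90)&(X[:,1]<110)]
from scipy.spatial import cKDTree
for q in [(673.3,68.8),(668.9,-11),(583.1,-59.4)]:
    kk=k[np.hypot(*(k[:,:2]-q).T)<16]
    if len(kk): print('pin',len(kk),((kk[:,:2].min(0)+kk[:,:2].max(0))/2).round(1),np.ptp(kk[:,:2],axis=0).round(1))
E
python3 look.py w1.png
```

```text
[561.2 -30.4 266.8] [ 0.25  0.48 -0.37  1.72  0.21  0.98 -0.21]
mould 0.81 10444 ('yaw 0.015', array([543.5,  41.1]), array([ 93.7, 136.5])) 39.5
drift 0.74 1049 ('yaw 0.030', array([643.9,  30.7]), array([ 13.8, 103.5])) 25.3
tray 0.57 1102 ('yaw 0.025', array([643.9,  30.6]), array([ 13.8, 105.3])) 25.3
fixture 0.59 38080 ('yaw -0.040', array([587.1,  -4.8]), array([235.3, 351.1])) 11.4
pin_far_left 0.56 [312. 148. 214. 293.] [606.  13.  11.] [ 456. -194.   -3.] [718. 174. 278.]
nipples 0.82 [216. 127.  18.  36.] [484.  45.  30.] [469.  21.  11.] [496.  59.  38.]
nipples 0.52 [ 85. 368.   5.   6.] [ 254. -305.   16.] [ 250. -308.    8.] [ 263. -299.   19.]
nipples 0.25 [343. 267.   8.  22.] [ 623. -115.   97.] [ 591. -143.   34.] [635. -27. 274.]
grip 0.55 [258. 119. 104. 133.] [542.  46.  39.] [471. -34.  10.] [592. 117.  56.]
clamp_pad 0.65 [359. 223.  24.  20.] [629. -51. 131.] [620. -94.  12.] [668. -44. 135.]
clamp_pad 0.6 [312. 146. 215. 291.] [607.  11.  11.] [ 458. -194.   -3.] [718. 174. 283.]
pin 164 [673.2  68.8] [15.1 14.9]
pin 139 [668.8 -10.8] [15.2 14.4]
pin 121 [583.1 -58.9] [14.8 14.5]
```

View pics/w1.png

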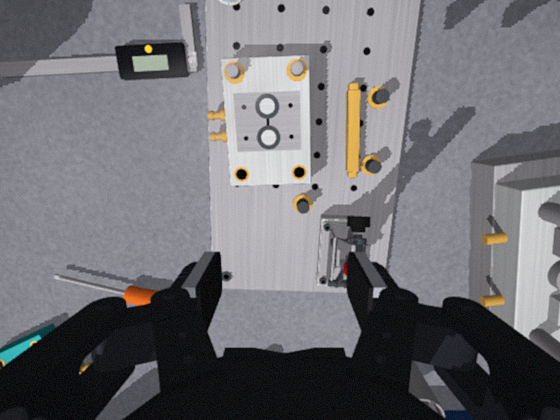

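```bash
python3 -c "
from h import *
s=ctrl.read_state();print(goto([644,31,200],[np.pi,0,1.60],s),goto([644,31,15],[np.pi,0,1.60],s))"
```

```text
(array([0.215, 0.272, 0.225]), array([ 0.   ,  0.   , -0.033])) (array([0.216, 0.272, 0.842]), array([ 0.   ,  0.   , -0.033]))
```

jog_arm(
  plan=[
    {"tx": 0.215,"ty": 0.272,"tz": 0.1,"wx": 0,"wy": 0,"wz": -0.033,"claw": 0.45},
    {"tx": 0.215,"ty": 0.272,"tz": 0.1,"wx": 0,"wy": 0,"wz": -0.033,"claw": 0.45},
    {"tx": 0.215,"ty": 0.272,"tz": 0.3,"wx": 0,"wy": 0,"wz": -0.033,"claw": 0.45},
    {"tx": 0.215,"ty": 0.272,"tz": 0.45,"wx": 0,"wy": 0,"wz": -0.033,"claw": 0.45},
    {"tx": 0.215,"ty": 0.272,"tz": 0.5,"wx": 0,"wy": 0,"wz": -0.033,"claw": 0.45},
    {"tx": 0.215,"ty": 0.272,"tz": 0.5,"wx": 0,"wy": 0,"wz": -0.033,"claw": 0.45},
    {"tx": 0.215,"ty": 0.272,"tz": 0.5,"wx": 0,"wy": 0,"wz": -0.033,"claw": 0.45},
  ],
)

```text
clock: 4.3
eef_pos: [644.5, 31.8, 117.9]
tool_rot: [3.141, -0.0, 1.602]
force: [-0.5, 0.7, 0.4]
width: 46.9
gripper_force: 0.0
```

```bash
python3 -c "
from h import *
s=ctrl.read_state();print(goto([644,31,15],[np.pi,0,1.60],s))"
```

```text
(array([-0.003, -0.002,  0.343]), array([ 0.   , -0.   ,  0.001]))
```

jog_arm(
  plan=[
    {"tx": 0,"ty": 0,"tz": 0.16,"wx": 0,"wy": 0,"wz": 0,"claw": 0.45},
    {"tx": 0,"ty": 0,"tz": 0.28,"wx": 0,"wy": 0,"wz": 0,"claw": 0.45},
    {"tx": 0,"ty": 0,"tz": 0.33,"wx": 0,"wy": 0,"wz": 0,"claw": 0.45},
    {"tx": 0,"ty": 0,"tz": 0.335,"wx": 0,"wy": 0,"wz": 0,"claw": 0.45},
    {"tx": 0,"ty": 0,"tz": 0.335,"wx": 0,"wy": 0,"wz": 0,"claw": 0.45},
    {"tx": 0,"ty": 0,"tz": 0.335,"wx": 0,"wy": 0,"wz": 0,"claw": 1},
    {"tx": 0,"ty": 0,"tz": 0.335,"wx": 0,"wy": 0,"wz": 0,"claw": 1},
    {"tx": 0,"ty": 0,"tz": 0.335,"wx": 0,"wy": 0,"wz": 0,"claw": 1},
    {"tx": 0,"ty": 0,"tz": 0.335,"wx": 0,"wy": 0,"wz": 0,"claw": 1},
    {"tx": 0,"ty": 0,"tz": 0.335,"wx": 0,"wy": 0,"wz": 0,"claw": 1},
  ],
)

```text
clock: 5.3
eef_pos: [645.2, 31.9, 18.8]
tool_rot: [3.139, -0.0, 1.602]
force: [-0.8, -0.5, 5.8]
width: 11.7
gripper_force: 59.4
```

jog_arm(
  plan=[
    {"tx": 0,"ty": 0,"tz": -0.1,"wx": 0,"wy": 0,"wz": 0,"claw": 1},
    {"tx": 0,"ty": 0,"tz": -0.25,"wx": 0,"wy": 0,"wz": 0,"claw": 1},
    {"tx": 0,"ty": 0,"tz": -0.4,"wx": 0,"wy": 0,"wz": 0,"claw": 1},
    {"tx": 0.15,"ty": 0,"tz": -0.4,"wx": 0,"wy": 0,"wz": 0,"claw": 1},
    {"tx": 0.3,"ty": -0.1,"tz": -0.4,"wx": 0,"wy": 0,"wz": 0.07,"claw": 1},
    {"tx": 0.45,"ty": -0.2,"tz": -0.4,"wx": 0,"wy": 0,"wz": 0.14,"claw": 1},
    {"tx": 0.6,"ty": -0.3,"tz": -0.4,"wx": 0,"wy": 0,"wz": 0.14,"claw": 1},
    {"tx": 0.75,"ty": -0.4,"tz": -0.4,"wx": 0,"wy": 0,"wz": 0.14,"claw": 1},
    {"tx": 0.9,"ty": -0.45,"tz": -0.4,"wx": 0,"wy": 0,"wz": 0.14,"claw": 1},
    {"tx": 0.9,"ty": -0.45,"tz": -0.4,"wx": 0,"wy": 0,"wz": 0.14,"claw": 1},
    {"tx": 0.9,"ty": -0.45,"tz": -0.4,"wx": 0,"wy": 0,"wz": 0.14,"claw": 1},
  ],
)

```text
clock: 6.4
eef_pos: [498.7, 301.4, 137.6]
tool_rot: [-3.141, -0.002, 1.389]
force: [-0.2, 0.0, -0.4]
width: 12.1
gripper_force: 59.1
```

```bash
python3 - <<'E'
from h import *
s=ctrl.read_state();print(s['eef_pos'])
p=shot('wrist');C=cloud(p);save(p,'w2.png');ok=p['depth']>0
for t,z0,z1 in [('tray',22,33),('drift',60,300)]:
    for r in ctrl.trace(p,t)[:2]:
        c=C[r['pixels']&ok];k=c[(c[:,2]>z0)&(c[:,2]<z1)]
        if len(k)>20: print(t,round(r['score'],2),len(k),rect(k),np.median(k[:,2]).round(1),k.min(0).round(),k.max(0).round())
p=shot('side');C=cloud(p);ok=p['depth']>0
for r in ctrl.trace(p,'drift')[:3]:
    c=C[r['pixels']&ok];print('side drift',r['score'],np.median(c,0).round(),c.min(0).round(),c.max(0).round())
print(goto([496,416,80],[np.pi,0,1.38]))
E
```

```text
[498.68133804 301.39349546 137.55970331]
tray 0.8 7361 ('yaw -0.195', array([449.8, 398. ]), array([179.5, 132.6])) 25.6 [349. 316.  22.] [551. 481.  30.]
drift 0.71 5410 ('yaw -0.175', array([499.4, 306.3]), array([13.4, 94.8])) 144.1 [484. 258. 133.] [513. 354. 212.]
side drift 0.59 [504. 321. 145.] [495. 232.   1.] [513. 348. 151.]
(array([ 0.392, -0.096,  0.189]), array([ 0.   ,  0.001, -0.001]))
```

View pics/w2.png

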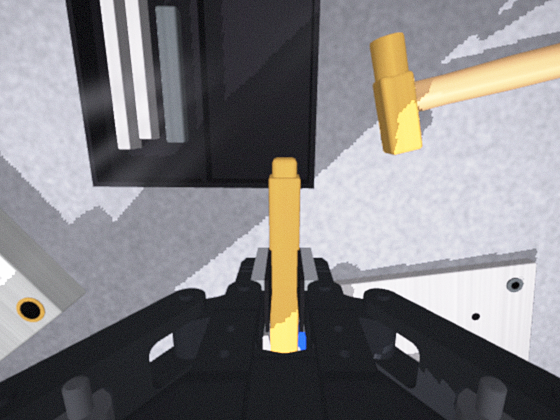

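jog_arm(
  plan=[
    {"tx": 0.16,"ty": -0.04,"tz": 0,"wx": 0,"wy": 0,"wz": 0,"claw": 1},
    {"tx": 0.3,"ty": -0.08,"tz": 0,"wx": 0,"wy": 0,"wz": 0,"claw": 1},
    {"tx": 0.39,"ty": -0.095,"tz": 0.02,"wx": 0,"wy": 0,"wz": 0,"claw": 1},
    {"tx": 0.39,"ty": -0.095,"tz": 0.1,"wx": 0,"wy": 0,"wz": 0,"claw": 1},
    {"tx": 0.39,"ty": -0.095,"tz": 0.24,"wx": 0,"wy": 0,"wz": 0,"claw": 1},
    {"tx": 0.39,"ty": -0.095,"tz": 0.36,"wx": 0,"wy": 0,"wz": 0,"claw": 1},
    {"tx": 0.39,"ty": -0.095,"tz": 0.4,"wx": 0,"wy": 0,"wz": 0,"claw": 1},
    {"tx": 0.39,"ty": -0.095,"tz": 0.41,"wx": 0,"wy": 0,"wz": 0,"claw": 1},
    {"tx": 0.39,"ty": -0.095,"tz": 0.41,"wx": 0,"wy": 0,"wz": 0,"claw": 1},
  ],
)

```text
clock: 7.55
eef_pos: [495.6, 417.8, 14.7]
tool_rot: [3.141, -0.001, 1.381]
force: [-0.6, -0.6, -1.4]
width: 11.8
gripper_force: 59.0
```

jog_arm(
  plan=[
    {"tx": 0,"ty": 0,"tz": 0.007,"wx": 0,"wy": 0,"wz": 0,"claw": 1},
    {"tx": 0,"ty": 0,"tz": 0.007,"wx": 0,"wy": 0,"wz": 0,"claw": 0.65},
    {"tx": 0,"ty": 0,"tz": 0.007,"wx": 0,"wy": 0,"wz": 0,"claw": 0.65},
    {"tx": 0,"ty": 0,"tz": 0.007,"wx": 0,"wy": 0,"wz": 0,"claw": 0.65},
    {"tx": 0,"ty": 0,"tz": -0.1,"wx": 0,"wy": 0,"wz": 0,"claw": 0.65},
    {"tx": 0,"ty": 0,"tz": -0.25,"wx": 0,"wy": 0,"wz": 0,"claw": 0.65},
    {"tx": 0,"ty": 0,"tz": -0.4,"wx": 0,"wy": 0,"wz": 0,"claw": 1},
    {"tx": 0,"ty": 0,"tz": -0.5,"wx": 0,"wy": 0,"wz": 0,"claw": 1},
    {"tx": 0,"ty": 0,"tz": -0.5,"wx": 0,"wy": 0,"wz": 0,"claw": 1},
  ],
)

```text
clock: 8.45
eef_pos: [497.0, 420.3, 169.7]
tool_rot: [3.135, -0.008, 1.382]
force: [-0.0, 0.7, 0.1]
width: -0.1
gripper_force: 0.0
```

```bash
python3 - <<'E'
from h import *
s=ctrl.read_state();print(s['eef_pos'],s['width'])
p=shot('side');C=cloud(p);ok=p['depth']>0
for r in ctrl.trace(p,'drift')[:3]:
    c=C[r['pixels']&ok];print('side drift',r['score'],np.median(c,0).round(),c.min(0).round(),c.max(0).round(),rect(c))
for r in ctrl.trace(p,'mould'):
    c=C[r['pixels']&ok];k=c[(c[:,2]>37)&(c[:,2]<44)];print(rect(k))
print(ctrl.read_state()['tool_rot'])
E
```

```text
[496.9513604  420.33276414 169.6711997 ] -0.0579312418323144
side drift 0.55 [494. 430.  19.] [478. 367.   4.] [511. 471.  26.] ('yaw -0.185', array([495.4, 418.2]), array([ 17.5, 104.3]))
('yaw 0.400', array([ 200. , -312.9]), array([ 86.6, 130.8]))
('yaw 0.400', array([189.9, 303.8]), array([129.7, 185.1]))
[-3.14119601e+00  9.08754434e-04  1.38225428e+00]
```

The drift lies flat in the free compartment. Next I push the mould with both partly open fingers astride the nipples.

```bash
cat >> h.py <<'E'
FO=np.array([586,-6.5]);FA=-0.055
def fx(x,y): return FO+np.array([[np.cos(FA),-np.sin(FA)],[np.sin(FA),np.cos(FA)]])@[x,y]
E
python3 - <<'E'
from h import *
print(goto([485,230,160],[np.pi,0,2.3]))
E
```

```text
(array([-0.619,  0.087,  0.012]), array([-0.001,  0.   , -0.584]))
```

jog_arm(
  plan=[
    {"tx": -0.62,"ty": 0.09,"tz": 0,"wx": 0,"wy": 0,"wz": -0.58,"claw": 0.3},
    {"tx": -0.62,"ty": 0.09,"tz": 0,"wx": 0,"wy": 0,"wz": -0.58,"claw": 0.3},
    {"tx": -0.62,"ty": 0.09,"tz": 0,"wx": 0,"wy": 0,"wz": -0.58,"claw": 0.3},
    {"tx": -0.62,"ty": 0.09,"tz": 0,"wx": 0,"wy": 0,"wz": -0.58,"claw": 0.3},
    {"tx": -0.62,"ty": 0.09,"tz": 0,"wx": 0,"wy": 0,"wz": -0.58,"claw": 0.3},
    {"tx": -0.62,"ty": 0.09,"tz": 0,"wx": 0,"wy": 0,"wz": -0.58,"claw": 0.3},
    {"tx": -0.62,"ty": 0.09,"tz": 0,"wx": 0,"wy": 0,"wz": -0.58,"claw": 0.3},
  ],
)

```text
clock: 9.3
eef_pos: [485.3, 229.0, 162.3]
tool_rot: [-3.139, -0.002, 2.293]
force: [-0.1, 0.1, 0.0]
width: 59.5
gripper_force: 0.0
```

```bash
python3 - <<'E'
from h import *
print(goto([470,40,110],[np.pi,0,-3.127]),ctrl.read_state()['qpos'].round(2))
E
```

```text
(array([-0.439, -0.454,  0.175]), array([-0.001, -0.002, -0.549])) [-0.15  0.61 -0.52  1.89  0.42  0.75 -0.18]
```

jog_arm(
  plan=[
    {"tx": -0.44,"ty": -0.455,"tz": 0.05,"wx": 0,"wy": 0,"wz": -0.55,"claw": 0.3},
    {"tx": -0.44,"ty": -0.455,"tz": 0.05,"wx": 0,"wy": 0,"wz": -0.55,"claw": 0.3},
    {"tx": -0.44,"ty": -0.455,"tz": 0.1,"wx": 0,"wy": 0,"wz": -0.55,"claw": 0.3},
    {"tx": -0.44,"ty": -0.455,"tz": 0.17,"wx": 0,"wy": 0,"wz": -0.55,"claw": 0.3},
    {"tx": -0.44,"ty": -0.455,"tz": 0.17,"wx": 0,"wy": 0,"wz": -0.55,"claw": 0.3},
    {"tx": -0.44,"ty": -0.455,"tz": 0.17,"wx": 0,"wy": 0,"wz": -0.55,"claw": 0.3},
    {"tx": -0.44,"ty": -0.455,"tz": 0.17,"wx": 0,"wy": 0,"wz": -0.55,"claw": 0.3},
    {"tx": -0.44,"ty": -0.455,"tz": 0.17,"wx": 0,"wy": 0,"wz": -0.55,"claw": 0.3},
  ],
)

```text
clock: 10.1
eef_pos: [470.6, 41.1, 112.3]
tool_rot: [3.141, -0.001, -3.13]
force: [-0.3, 0.8, -0.2]
width: 59.8
gripper_force: 0.0
```

```bash
python3 - <<'E'
from h import *
s=ctrl.read_state()
print(goto([470,40,16],[np.pi,0,-3.127]),s['qpos'].round(2))
p=shot('wrist');C=cloud(p);save(p,'w3.png');ok=p['depth']>0
for r in ctrl.trace(p,'nipples')[:2]:
    c=C[r['pixels']&ok];print('nip',r['score'],np.median(c,0).round(),np.percentile(c,[3,97],axis=0).round())
for r in ctrl.trace(p,'calliper')[:2]:
    c=C[r['pixels']&ok];print('cal',r['score'],np.median(c,0).round(),np.percentile(c,[1,99],axis=0).round())
X=C[ok];k=X[(X[:,2]>37)&(X[:,2]<44)&(X[:,0]>470)&(X[:,0]<600)&(X[:,1]>-60)&(X[:,1]<130)];print(rect(k))
E
```

```text
(array([ 0.002, -0.004,  0.321]), array([ 0.   , -0.001, -0.002])) [ 0.32  0.66 -0.69  2.1   0.73  0.63  0.7 ]
nip 0.94 [486.  33.  30.] [[474.  23.  24.]
 [494.  56.  33.]]
nip 0.17 [498. -72.  12.] [[ 463. -177.    8.]
 [ 639.  198.   35.]]
cal 0.58 [402. 113.  13.] [[321.  95.   3.]
 [459. 167.  15.]]
('yaw 0.010', array([535.8,  41.1]), array([ 80.4, 114.4]))
```

View pics/w3.png

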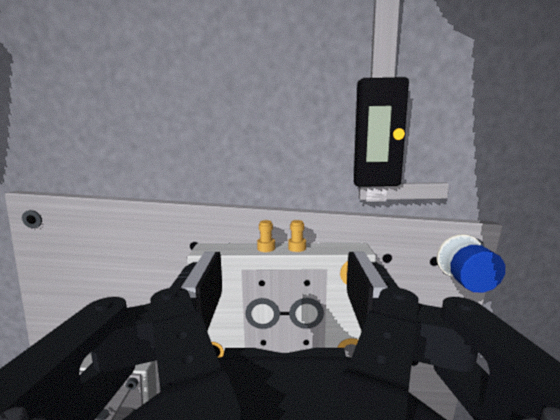

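jog_arm(
  plan=[
    {"tx": 0,"ty": 0,"tz": 0.12,"wx": 0,"wy": 0,"wz": 0,"claw": 0.3},
    {"tx": 0,"ty": 0,"tz": 0.24,"wx": 0,"wy": 0,"wz": 0,"claw": 0.3},
    {"tx": 0,"ty": 0,"tz": 0.31,"wx": 0,"wy": 0,"wz": 0,"claw": 0.3},
    {"tx": 0,"ty": 0,"tz": 0.32,"wx": 0,"wy": 0,"wz": 0,"claw": 0.3},
    {"tx": 0,"ty": 0,"tz": 0.32,"wx": 0,"wy": 0,"wz": 0,"claw": 0.3},
    {"tx": -0.02,"ty": 0,"tz": 0.32,"wx": 0,"wy": 0,"wz": 0,"claw": 0.3},
    {"tx": -0.04,"ty": 0,"tz": 0.32,"wx": 0,"wy": 0,"wz": 0,"claw": 0.3},
    {"tx": -0.06,"ty": 0,"tz": 0.32,"wx": 0,"wy": 0,"wz": 0,"claw": 0.3},
    {"tx": -0.08,"ty": 0,"tz": 0.32,"wx": 0,"wy": 0,"wz": 0,"claw": 0.3},
  ],
)

```text
clock: 11.15
eef_pos: [492.9, 40.5, 17.3]
tool_rot: [-3.14, -0.004, -3.127]
force: [-7.8, 0.1, 5.7]
width: 59.4
gripper_force: 3.7
```

jog_arm(
  plan=[
    {"tx": 0,"ty": 0,"tz": -0.015,"wx": 0,"wy": 0,"wz": 0,"claw": 0.3},
    {"tx": -0.02,"ty": 0,"tz": -0.015,"wx": 0,"wy": 0,"wz": 0.005,"claw": 0.3},
    {"tx": -0.04,"ty": 0,"tz": -0.015,"wx": 0,"wy": 0,"wz": 0.01,"claw": 0.3},
    {"tx": -0.06,"ty": 0,"tz": -0.015,"wx": 0,"wy": 0,"wz": 0.015,"claw": 0.3},
    {"tx": -0.08,"ty": 0,"tz": -0.015,"wx": 0,"wy": 0,"wz": 0.02,"claw": 0.3},
    {"tx": -0.1,"ty": 0,"tz": -0.015,"wx": 0,"wy": 0,"wz": 0.03,"claw": 0.3},
    {"tx": -0.12,"ty": 0,"tz": -0.015,"wx": 0,"wy": 0,"wz": 0.04,"claw": 0.3},
    {"tx": -0.14,"ty": 0,"tz": -0.015,"wx": 0,"wy": 0,"wz": 0.045,"claw": 0.3},
    {"tx": -0.15,"ty": 0,"tz": -0.015,"wx": 0,"wy": 0,"wz": 0.045,"claw": 0.3},
    {"tx": -0.16,"ty": 0,"tz": -0.015,"wx": 0,"wy": 0,"wz": 0.045,"claw": 0.3},
    {"tx": -0.16,"ty": 0,"tz": -0.015,"wx": 0,"wy": 0,"wz": 0.045,"claw": 0.3},
  ],
)

```text
clock: 12.25
eef_pos: [541.8, 41.5, 21.8]
tool_rot: [-3.141, -0.002, 3.086]
force: [-4.5, 0.7, 2.5]
width: 59.8
gripper_force: 2.4
```

```bash
cat > look2.py <<'E'
from h import *
s=ctrl.read_state();print(s['eef_pos'].round(1),s['tool_rot'].round(3),s['force'].round(1))
for n in ['scene','side','wrist']:
    p=shot(n);C=cloud(p);ok=p['depth']>0
    for r in ctrl.trace(p,'mould')[:4]:
        c=C[r['pixels']&ok];k=c[(c[:,2]>36)&(c[:,2]<44)]
        if len(k)>100 and 500<np.median(k[:,0])<660 and abs(np.median(k[:,1]))<150:
            q,c0,sz=rect(k);d=np.array([[np.cos(FA),np.sin(FA)],[-np.sin(FA),np.cos(FA)]])@(c0-FO)
            t=c[c[:,2]>51]
            print(n,q,c0,sz,'fix',d.round(1),'(want 27 25, yaw -.055)')
            for sg in (0,1):
                if len(t)>20:
                    import scipy.cluster.vq as vq
                    m,l=vq.kmeans2(t[:,:2].astype(float),2,minit='++',seed=0)
                    if sg==0: print('  pillars',m.round(1).tolist(),np.bincount(l))
E
python3 look2.py
```

```text
[541.8  41.5  21.8] [-3.141e+00 -2.000e-03  3.086e+00] [-4.5  0.7  2.5]
scene yaw -0.045 [600.5  37. ] [ 94.9 135.9] fix [12.1 44.2] (want 27 25, yaw -.055)
  pillars [[570.1, 92.7], [637.8, 89.2]] [20 23]
scene yaw -0.125 [606.1 -41.7] [122.6 238.8] fix [ 22. -34.] (want 27 25, yaw -.055)
  pillars [[633.0, -96.2], [551.4, 9.9]] [545  32]
side yaw 0.210 [611.6  44.1] [ 85.5 143.7] fix [22.8 51.9] (want 27 25, yaw -.055)
  pillars [[568.2, 95.8], [635.5, 91.1]] [24 21]
wrist yaw -0.055 [577.1  37.9] [ 50.2 136.5] fix [-11.3  43.8] (want 27 25, yaw -.055)
  pillars [[573.9, 94.6], [529.5, 30.6]] [48 18]
```

jog_arm(
  plan=[
    {"tx": -0.015,"ty": 0,"tz": 0,"wx": 0,"wy": 0,"wz": 0,"claw": 0.3},
    {"tx": -0.027,"ty": 0,"tz": 0,"wx": 0,"wy": 0,"wz": 0,"claw": 0.3},
    {"tx": -0.027,"ty": 0,"tz": 0,"wx": 0,"wy": 0,"wz": 0,"claw": 0.3},
    {"tx": 0.0,"ty": 0,"tz": 0,"wx": 0,"wy": 0,"wz": 0,"claw": 0.3},
    {"tx": 0.02,"ty": 0,"tz": -0.1,"wx": 0,"wy": 0,"wz": 0,"claw": 0.3},
    {"tx": 0.02,"ty": 0,"tz": -0.25,"wx": 0,"wy": 0,"wz": 0,"claw": 0.3},
    {"tx": 0.0,"ty": 0.1,"tz": -0.3,"wx": 0,"wy": 0,"wz": 0,"claw": 1},
    {"tx": -0.1,"ty": 0.25,"tz": -0.3,"wx": 0,"wy": 0,"wz": 0,"claw": 1},
    {"tx": -0.2,"ty": 0.34,"tz": -0.3,"wx": 0,"wy": 0,"wz": 0,"claw": 1},
    {"tx": -0.22,"ty": 0.34,"tz": -0.3,"wx": 0,"wy": 0,"wz": 0,"claw": 1},
    {"tx": -0.22,"ty": 0.34,"tz": -0.3,"wx": 0,"wy": 0,"wz": 0,"claw": 1},
  ],
)

```text
clock: 13.65
eef_pos: [615.7, 140.6, 111.5]
tool_rot: [3.141, 0.002, 3.087]
force: [0.1, -0.7, 0.1]
width: -0.1
gripper_force: 0.0
```

```bash
python3 look2.py; python3 - <<'E'
from h import *
print(fx(20,137),goto([*fx(20,137),23],[np.pi,0,np.pi-.055]))
E
```

```text
[615.7 140.6 111.5] [3.141e+00 2.000e-03 3.087e+00] [ 0.1 -0.7  0.1]
scene yaw -0.045 [609.6  36.2] [ 95.  137.5] fix [21.2 43.9] (want 27 25, yaw -.055)
  pillars [[578.1, 92.4], [646.9, 88.9]] [21 22]
side yaw -0.120 [600.7  38.6] [ 85.6 140.6] fix [12.2 45.8] (want 27 25, yaw -.055)
  pillars [[576.2, 95.9], [582.2, 146.3]] [23  9]
wrist yaw -0.055 [608.5  36.7] [ 93.6 136.9] fix [20.1 44.4] (want 27 25, yaw -.055)
  pillars [[645.0, 89.7], [577.8, 93.5]] [303 369]
[613.5009593  129.19339423] (array([-0.   , -0.032,  0.295]), array([-0.001, -0.   , -0.001]))
```

jog_arm(
  plan=[
    {"tx": 0,"ty": 0,"tz": 0.15,"wx": 0,"wy": 0,"wz": 0,"claw": 1},
    {"tx": 0,"ty": 0,"tz": 0.27,"wx": 0,"wy": 0,"wz": 0,"claw": 1},
    {"tx": 0,"ty": 0,"tz": 0.295,"wx": 0,"wy": 0,"wz": 0,"claw": 1},
    {"tx": 0,"ty": -0.02,"tz": 0.295,"wx": 0,"wy": 0,"wz": 0,"claw": 1},
    {"tx": 0,"ty": -0.04,"tz": 0.295,"wx": 0,"wy": 0,"wz": 0,"claw": 1},
    {"tx": 0,"ty": -0.055,"tz": 0.295,"wx": 0,"wy": 0,"wz": 0,"claw": 1},
    {"tx": 0,"ty": -0.07,"tz": 0.295,"wx": 0,"wy": 0,"wz": 0,"claw": 1},
    {"tx": 0,"ty": -0.085,"tz": 0.295,"wx": 0,"wy": 0,"wz": 0,"claw": 1},
    {"tx": 0,"ty": -0.1,"tz": 0.295,"wx": 0,"wy": 0,"wz": 0,"claw": 1},
    {"tx": 0,"ty": -0.11,"tz": 0.295,"wx": 0,"wy": 0,"wz": 0,"claw": 1},
    {"tx": 0,"ty": -0.11,"tz": 0.295,"wx": 0,"wy": 0,"wz": 0,"claw": 1},
  ],
)

```text
clock: 15.05
eef_pos: [614.0, 109.8, 24.5]
tool_rot: [3.137, 0.003, 3.088]
force: [0.2, 5.5, 3.3]
width: -0.4
gripper_force: 2.4
```

```bash
python3 look2.py
```

```text
[614.  109.8  24.5] [3.137e+00 3.000e-03 3.088e+00] [0.2 5.5 3.3]
scene yaw -0.085 [609.6  26.4] [ 94.3 137.3] fix [21.8 34.1] (want 27 25, yaw -.055)
  pillars [[646.4, 79.3], [620.3, 49.2]] [22  4]
side yaw -0.105 [603.2  28.2] [ 94.1 140. ] fix [15.3 35.6] (want 27 25, yaw -.055)
  pillars [[593.9, 113.0], [576.0, 86.6]] [23 24]
wrist yaw -0.045 [605.9  37.9] [ 88.8 115.5] fix [17.4 45.4] (want 27 25, yaw -.055)
  pillars [[583.3, 77.6], [576.2, 84.8]] [244 850]
```

jog_arm(
  plan=[
    {"tx": 0,"ty": -0.01,"tz": 0,"wx": 0,"wy": 0,"wz": 0,"claw": 1},
    {"tx": 0,"ty": -0.02,"tz": 0,"wx": 0,"wy": 0,"wz": 0,"claw": 1},
    {"tx": 0,"ty": -0.026,"tz": 0,"wx": 0,"wy": 0,"wz": 0,"claw": 1},
    {"tx": 0,"ty": -0.028,"tz": 0,"wx": 0,"wy": 0,"wz": 0,"claw": 1},
    {"tx": 0,"ty": -0.028,"tz": 0,"wx": 0,"wy": 0,"wz": 0,"claw": 1},
  ],
)

```text
clock: 15.85
eef_pos: [613.4, 102.0, 24.4]
tool_rot: [3.136, 0.003, 3.088]
force: [0.8, 5.4, 3.7]
width: -0.3
gripper_force: 3.1
```

```bash
python3 look2.py
```

```text
[613.4 102.   24.4] [3.136e+00 3.000e-03 3.088e+00] [0.8 5.4 3.7]
scene yaw -0.070 [608.6  18.2] [ 93.5 137.1] fix [21.2 25.9] (want 27 25, yaw -.055)
  pillars [[645.2, 70.5], [620.7, 40.1]] [22  2]
side yaw -0.100 [602.1  20.9] [ 90.5 139. ] fix [14.6 28.2] (want 27 25, yaw -.055)
  pillars [[583.9, 106.1], [575.3, 77.3]] [11 24]
wrist yaw -0.040 [605.2  30. ] [ 88.4 115.7] fix [17.2 37.5] (want 27 25, yaw -.055)
  pillars [[576.4, 76.1], [599.9, 60.5]] [1052   37]
```

jog_arm(
  plan=[
    {"tx": 0,"ty": 0.04,"tz": 0,"wx": 0,"wy": 0,"wz": 0,"claw": 1},
    {"tx": 0,"ty": 0.06,"tz": -0.05,"wx": 0,"wy": 0,"wz": 0,"claw": 1},
    {"tx": 0,"ty": 0.06,"tz": -0.2,"wx": 0,"wy": 0,"wz": 0,"claw": 0.3},
    {"tx": 0.1,"ty": 0,"tz": -0.25,"wx": 0,"wy": 0,"wz": 0,"claw": 0.3},
    {"tx": 0.2,"ty": -0.12,"tz": -0.25,"wx": 0,"wy": 0,"wz": 0,"claw": 0.3},
    {"tx": 0.245,"ty": -0.25,"tz": -0.25,"wx": 0,"wy": 0,"wz": 0,"claw": 0.3},
    {"tx": 0.245,"ty": -0.284,"tz": -0.25,"wx": 0,"wy": 0,"wz": 0,"claw": 0.3},
    {"tx": 0.245,"ty": -0.284,"tz": -0.25,"wx": 0,"wy": 0,"wz": 0,"claw": 0.3},
  ],
)

```text
clock: 16.95
eef_pos: [534.3, 14.9, 98.4]
tool_rot: [-3.139, 0.0, 3.083]
force: [-0.3, 0.2, 0.4]
width: 59.4
gripper_force: 0.0
```

```bash
python3 look2.py;python3 - <<'E'
from h import *
print(goto([*fx(-52,25),20],[np.pi,0,np.pi-.055]),goto([*fx(-33,25),20],[np.pi,0,np.pi-.055]))
E
```

```text
[534.3  14.9  98.4] [-3.139  0.     3.083] [-0.3  0.2  0.4]
scene yaw -0.070 [608.2  18.1] [ 94.6 138.1] fix [20.8 25.8] (want 27 25, yaw -.055)
  pillars [[578.1, 74.4], [645.0, 70.4]] [19 21]
side yaw -0.025 [604.4  22.1] [ 95.9 137.8] fix [16.8 29.6] (want 27 25, yaw -.055)
  pillars [[571.8, 77.5], [643.5, 73.9]] [25 21]
wrist yaw -0.060 [595.1  17.1] [ 70.7 104.7] fix [ 7.8 24.1] (want 27 25, yaw -.055)
(array([-0.002,  0.006,  0.26 ]), array([0.001, 0.   , 0.001])) (array([-0.066,  0.006,  0.26 ]), array([0.001, 0.   , 0.001]))
```

jog_arm(
  plan=[
    {"tx": 0,"ty": 0.006,"tz": 0.12,"wx": 0,"wy": 0,"wz": 0,"claw": 0.3},
    {"tx": 0,"ty": 0.006,"tz": 0.23,"wx": 0,"wy": 0,"wz": 0,"claw": 0.3},
    {"tx": 0,"ty": 0.006,"tz": 0.255,"wx": 0,"wy": 0,"wz": 0,"claw": 0.3},
    {"tx": 0,"ty": 0.006,"tz": 0.255,"wx": 0,"wy": 0,"wz": 0,"claw": 0.3},
    {"tx": -0.02,"ty": 0.006,"tz": 0.255,"wx": 0,"wy": 0,"wz": 0,"claw": 0.3},
    {"tx": -0.04,"ty": 0.006,"tz": 0.255,"wx": 0,"wy": 0,"wz": 0,"claw": 0.3},
    {"tx": -0.055,"ty": 0.006,"tz": 0.255,"wx": 0,"wy": 0,"wz": 0,"claw": 0.3},
    {"tx": -0.066,"ty": 0.006,"tz": 0.255,"wx": 0,"wy": 0,"wz": 0,"claw": 0.3},
    {"tx": -0.072,"ty": 0.006,"tz": 0.255,"wx": 0,"wy": 0,"wz": 0,"claw": 0.3},
    {"tx": -0.076,"ty": 0.006,"tz": 0.255,"wx": 0,"wy": 0,"wz": 0,"claw": 0.3},
    {"tx": -0.076,"ty": 0.006,"tz": 0.255,"wx": 0,"wy": 0,"wz": 0,"claw": 0.3},
  ],
)

```text
clock: 18.35
eef_pos: [555.0, 18.1, 21.9]
tool_rot: [-3.141, -0.004, 3.086]
force: [-6.4, 0.3, 5.3]
width: 59.7
gripper_force: 3.3
```

jog_arm(
  plan=[
    {"tx": -0.005,"ty": 0,"tz": 0,"wx": 0,"wy": 0,"wz": 0,"claw": 0.3},
    {"tx": -0.01,"ty": 0,"tz": 0,"wx": 0,"wy": 0,"wz": 0,"claw": 0.3},
    {"tx": -0.015,"ty": 0,"tz": 0,"wx": 0,"wy": 0,"wz": 0,"claw": 0.3},
    {"tx": -0.015,"ty": 0,"tz": 0,"wx": 0,"wy": 0,"wz": 0,"claw": 0.3},
  ],
)

```text
clock: 18.75
eef_pos: [556.2, 18.0, 21.6]
tool_rot: [-3.139, -0.009, 3.087]
force: [-12.7, 1.3, 8.0]
width: 59.8
gripper_force: 6.6
```

```bash
python3 look2.py
```

```text
[556.2  18.   21.6] [-3.139 -0.009  3.087] [-12.7   1.3   8. ]
scene yaw -0.040 [614.8  17.2] [ 95.7 138. ] fix [27.5 25.2] (want 27 25, yaw -.055)
  pillars [[585.1, 73.6], [651.5, 70.5]] [17 23]
side yaw -0.035 [615.1  19.7] [ 92.6 139.4] fix [27.6 27.8] (want 27 25, yaw -.055)
  pillars [[578.9, 74.4], [650.7, 72.2]] [33 21]
wrist yaw -0.065 [591.7  19.2] [ 50.7 136.7] fix [ 4.3 26. ] (want 27 25, yaw -.055)
  pillars [[585.3, 71.5], [544.3, 4.5]] [101  32]
```

jog_arm(
  plan=[
    {"tx": -0.008,"ty": 0,"tz": 0,"wx": 0,"wy": 0,"wz": 0,"claw": 0.3},
    {"tx": -0.008,"ty": 0,"tz": 0,"wx": 0,"wy": 0,"wz": 0,"claw": 0.3},
    {"tx": 0.02,"ty": 0,"tz": 0,"wx": 0,"wy": 0,"wz": 0,"claw": 0.3},
    {"tx": 0.03,"ty": 0,"tz": -0.05,"wx": 0,"wy": 0,"wz": 0,"claw": 0.3},
    {"tx": 0.03,"ty": 0,"tz": -0.2,"wx": 0,"wy": 0,"wz": 0,"claw": 0.3},
    {"tx": 0.03,"ty": 0.1,"tz": -0.26,"wx": 0,"wy": 0,"wz": 0,"claw": 1},
    {"tx": 0,"ty": 0.25,"tz": -0.26,"wx": 0,"wy": 0,"wz": 0,"claw": 1},
    {"tx": -0.12,"ty": 0.35,"tz": -0.26,"wx": 0,"wy": 0,"wz": 0,"claw": 1},
    {"tx": -0.12,"ty": 0.35,"tz": -0.26,"wx": 0,"wy": 0,"wz": 0,"claw": 1},
    {"tx": -0.12,"ty": 0.35,"tz": -0.2,"wx": 0,"wy": 0,"wz": 0,"claw": 1},
    {"tx": -0.12,"ty": 0.35,"tz": -0.07,"wx": 0,"wy": 0,"wz": 0,"claw": 1},
    {"tx": -0.12,"ty": 0.35,"tz": 0,"wx": 0,"wy": 0,"wz": 0,"claw": 1},
  ],
)

```text
clock: 20.25
eef_pos: [603.8, 119.7, 20.7]
tool_rot: [-3.141, 0.001, 3.085]
force: [-0.3, -0.7, 0.6]
width: -0.0
gripper_force: 0.0
```

```bash
python3 look2.py|head -3; python3 - <<'E'
from h import *
print(goto([*fx(5,108.5),23],[np.pi,0,np.pi-.055]))
E
```

```text
[603.8 119.7  20.7] [-3.141e+00  1.000e-03  3.085e+00] [-0.3 -0.7  0.6]
scene yaw -0.055 [614.8  17.6] [ 95.1 137. ] fix [27.4 25.6] (want 27 25, yaw -.055)
  pillars [[651.5, 70.5], [610.3, 58.5]] [24  2]
(array([ 0.023, -0.067,  0.001]), array([ 0.001,  0.002, -0.   ]))
```

jog_arm(
  plan=[
    {"tx": 0.02,"ty": -0.01,"tz": -0.007,"wx": 0,"wy": 0,"wz": 0,"claw": 1},
    {"tx": 0.02,"ty": -0.03,"tz": -0.007,"wx": 0,"wy": 0,"wz": 0,"claw": 1},
    {"tx": 0.02,"ty": -0.045,"tz": -0.007,"wx": 0,"wy": 0,"wz": 0,"claw": 1},
    {"tx": 0.02,"ty": -0.057,"tz": -0.007,"wx": 0,"wy": 0,"wz": 0,"claw": 1},
    {"tx": 0.02,"ty": -0.064,"tz": -0.007,"wx": 0,"wy": 0,"wz": 0,"claw": 1},
    {"tx": 0.02,"ty": -0.07,"tz": -0.007,"wx": 0,"wy": 0,"wz": 0,"claw": 1},
    {"tx": 0.02,"ty": -0.074,"tz": -0.007,"wx": 0,"wy": 0,"wz": 0,"claw": 1},
    {"tx": 0.02,"ty": -0.074,"tz": -0.007,"wx": 0,"wy": 0,"wz": 0,"claw": 1},
  ],
)

```text
clock: 21.35
eef_pos: [596.0, 101.7, 23.7]
tool_rot: [3.138, 0.0, 3.088]
force: [-1.1, 5.1, 0.5]
width: -0.1
gripper_force: 2.4
```

jog_arm(
  plan=[
    {"tx": 0,"ty": -0.004,"tz": 0,"wx": 0,"wy": 0,"wz": 0,"claw": 1},
    {"tx": 0,"ty": -0.008,"tz": 0,"wx": 0,"wy": 0,"wz": 0,"claw": 1},
    {"tx": 0,"ty": -0.012,"tz": 0,"wx": 0,"wy": 0,"wz": 0,"claw": 1},
    {"tx": 0,"ty": -0.012,"tz": 0,"wx": 0,"wy": 0,"wz": 0,"claw": 1},
  ],
)

```text
clock: 21.75
eef_pos: [595.8, 100.9, 23.8]
tool_rot: [3.133, 0.001, 3.09]
force: [-0.7, 8.6, -2.0]
width: -0.1
gripper_force: 4.5
```

jog_arm(
  plan=[
    {"tx": 0,"ty": -0.005,"tz": 0,"wx": 0,"wy": 0,"wz": 0,"claw": 1},
    {"tx": 0,"ty": -0.01,"tz": 0,"wx": 0,"wy": 0,"wz": 0,"claw": 1},
    {"tx": 0,"ty": -0.01,"tz": 0,"wx": 0,"wy": 0,"wz": 0,"claw": 1},
  ],
)

```text
clock: 22.05
eef_pos: [595.8, 100.8, 24.0]
tool_rot: [3.129, 0.002, 3.091]
force: [-0.3, 14.1, -3.0]
width: -0.1
gripper_force: 6.7
```

```bash
python3 look2.py
```

```text
[595.8 100.8  24. ] [3.129e+00 2.000e-03 3.091e+00] [-0.3 14.1 -3. ]
scene yaw -0.065 [615.5  15.9] [ 94.9 137.9] fix [28.2 24. ] (want 27 25, yaw -.055)
  pillars [[651.6, 69.0], [605.4, 73.2]] [24  5]
side yaw -0.050 [612.   19.6] [ 98.7 138.1] fix [24.5 27.5] (want 27 25, yaw -.055)
  pillars [[649.9, 71.7], [579.1, 75.2]] [20 11]
wrist yaw 0.000 [599.7  27. ] [ 66.8 118.2] fix [11.8 34.2] (want 27 25, yaw -.055)
  pillars [[583.3, 70.4], [581.6, 76.2]] [459 500]
```

jog_arm(
  plan=[
    {"tx": 0,"ty": 0.03,"tz": 0,"wx": 0,"wy": 0,"wz": 0,"claw": 1},
    {"tx": 0,"ty": 0.06,"tz": -0.02,"wx": 0,"wy": 0,"wz": 0,"claw": 1},
    {"tx": 0,"ty": 0.06,"tz": -0.15,"wx": 0,"wy": 0,"wz": 0,"claw": 0.3},
    {"tx": 0.06,"ty": 0.02,"tz": -0.25,"wx": 0,"wy": 0,"wz": 0,"claw": 0.3},
    {"tx": 0.15,"ty": -0.12,"tz": -0.25,"wx": 0,"wy": 0,"wz": 0,"claw": 0.3},
    {"tx": 0.18,"ty": -0.25,"tz": -0.25,"wx": 0,"wy": 0,"wz": 0,"claw": 0.3},
    {"tx": 0.18,"ty": -0.26,"tz": -0.25,"wx": 0,"wy": 0,"wz": 0,"claw": 0.3},
    {"tx": 0.18,"ty": -0.26,"tz": -0.25,"wx": 0,"wy": 0,"wz": 0,"claw": 0.3},
    {"tx": 0.18,"ty": -0.26,"tz": -0.25,"wx": 0,"wy": 0,"wz": 0,"claw": 0.3},
  ],
)

```text
clock: 23.25
eef_pos: [538.3, 18.5, 98.9]
tool_rot: [3.141, 0.001, 3.087]
force: [-0.1, 0.3, -0.0]
width: 59.6
gripper_force: 0.0
```

```bash
python3 - <<'E'
from h import *
s=ctrl.read_state();print(s['eef_pos'],goto([*fx(-50,25),21],[np.pi,0,np.pi-.055]),goto([*fx(-32,25),21],[np.pi,0,np.pi-.055]))
E
```

```text
[538.27722693  18.48299516  98.8754286 ] (array([0.004, 0.009, 0.26 ]), array([0.001, 0.001, 0.   ])) (array([-0.056,  0.009,  0.26 ]), array([0.001, 0.001, 0.   ]))
```

jog_arm(
  plan=[
    {"tx": 0.004,"ty": 0.009,"tz": 0.12,"wx": 0,"wy": 0,"wz": 0,"claw": 0.3},
    {"tx": 0.004,"ty": 0.009,"tz": 0.23,"wx": 0,"wy": 0,"wz": 0,"claw": 0.3},
    {"tx": 0.004,"ty": 0.009,"tz": 0.255,"wx": 0,"wy": 0,"wz": 0,"claw": 0.3},
    {"tx": -0.02,"ty": 0.009,"tz": 0.255,"wx": 0,"wy": 0,"wz": 0,"claw": 0.3},
    {"tx": -0.04,"ty": 0.009,"tz": 0.255,"wx": 0,"wy": 0,"wz": 0,"claw": 0.3},
    {"tx": -0.055,"ty": 0.009,"tz": 0.255,"wx": 0,"wy": 0,"wz": 0,"claw": 0.3},
    {"tx": -0.065,"ty": 0.009,"tz": 0.255,"wx": 0,"wy": 0,"wz": 0,"claw": 0.3},
    {"tx": -0.07,"ty": 0.009,"tz": 0.255,"wx": 0,"wy": 0,"wz": 0,"claw": 0.3},
    {"tx": -0.075,"ty": 0.009,"tz": 0.255,"wx": 0,"wy": 0,"wz": 0,"claw": 0.3},
    {"tx": -0.08,"ty": 0.009,"tz": 0.255,"wx": 0,"wy": 0,"wz": 0,"claw": 0.3},
    {"tx": -0.08,"ty": 0.009,"tz": 0.255,"wx": 0,"wy": 0,"wz": 0,"claw": 0.3},
  ],
)

```text
clock: 24.35
eef_pos: [556.2, 19.8, 22.4]
tool_rot: [-3.14, -0.009, 3.088]
force: [-13.4, 1.4, 8.7]
width: 59.6
gripper_force: 6.6
```

jog_arm(
  plan=[
    {"tx": 0.02,"ty": 0,"tz": 0,"wx": 0,"wy": 0,"wz": 0,"claw": 0.3},
    {"tx": 0.03,"ty": 0,"tz": -0.05,"wx": 0,"wy": 0,"wz": 0,"claw": 0.3},
    {"tx": 0.03,"ty": 0,"tz": -0.2,"wx": 0,"wy": 0,"wz": 0,"claw": 1},
    {"tx": 0.03,"ty": 0,"tz": -0.36,"wx": 0,"wy": 0,"wz": 0,"claw": 1},
    {"tx": 0.03,"ty": 0,"tz": -0.52,"wx": 0,"wy": 0,"wz": 0,"claw": 1},
    {"tx": 0.03,"ty": 0,"tz": -0.68,"wx": 0,"wy": 0,"wz": 0,"claw": 1},
    {"tx": -0.05,"ty": -0.05,"tz": -0.76,"wx": 0,"wy": 0,"wz": 0,"claw": 1},
    {"tx": -0.18,"ty": -0.1,"tz": -0.76,"wx": 0,"wy": 0,"wz": 0,"claw": 1},
    {"tx": -0.26,"ty": -0.15,"tz": -0.76,"wx": 0,"wy": 0,"wz": 0,"claw": 1},
    {"tx": -0.26,"ty": -0.15,"tz": -0.76,"wx": 0,"wy": 0,"wz": 0,"claw": 1},
    {"tx": -0.26,"ty": -0.15,"tz": -0.76,"wx": 0,"wy": 0,"wz": 0,"claw": 1},
  ],
)

```text
clock: 25.45
eef_pos: [637.1, -30.5, 250.9]
tool_rot: [3.141, 0.001, 3.085]
force: [-0.0, 0.2, 0.1]
width: 0.1
gripper_force: 0.0
```

```bash
python3 look2.py; python3 - <<'E'
from h import *
s=ctrl.read_state()
p=shot('wrist');save(p,'w4.png')
for n in ('scene','side'):
    p=shot(n);C=cloud(p);ok=p['depth']>0
    if n=='side':
        cv2.imwrite('pics/side5.png',cv2.resize(p['img'][150:340,150:340],None,fx=3,fy=3,interpolation=2)[:,:,::-1])
    A=np.array([[np.cos(FA),np.sin(FA)],[-np.sin(FA),np.cos(FA)]])
    im=p['img'].astype(int);red=(im[...,0]>120)&(im[...,1]<60)&(im[...,2]<60)&ok
    c=C[red];f=(c[:,:2]-FO)@A.T;k=(abs(f[:,0]-47)<30)&(abs(f[:,1]+85)<60)
    print(n,k.sum(),np.percentile(np.c_[f,c[:,2]][k],[3,50,97],axis=0).round() if k.any() else '')
print('start',goto([*fx(47,-36),175],[np.pi,0,np.pi-.055]))
O=np.array([-85,66.]);g=[]
for t in np.linspace(0,1,13):
    th=np.radians(71+104*t);ph=np.radians(170.5-75.7*t);h=np.radians(72+108*t)
    P=O+24.3*np.array([np.cos(ph),np.sin(ph)])+105*np.array([np.cos(th),np.sin(th)])+7.5*np.array([np.sin(h),-np.cos(h)])+[14.5,0]
    g.append(P)
    print(round(t,2),P.round(1),'from (-36,175):',((P[0]+36)/300).round(3),((175-P[1])/300).round(3))
E
```

```text
[637.1 -30.5 250.9] [3.141e+00 1.000e-03 3.085e+00] [-0.   0.2  0.1]
scene yaw -0.050 [614.6  16.3] [ 95.6 137.4] fix [27.3 24.3] (want 27 25, yaw -.055)
  pillars [[583.6, 72.9], [651.8, 68.6]] [21 22]
scene yaw -0.050 [617.5 -39.2] [110.6 249.8] fix [ 33.2 -30.9] (want 27 25, yaw -.055)
  pillars [[631.9, -124.2], [632.7, -77.1]] [202 350]
side yaw -0.050 [612.7  18.2] [ 94.6 140.1] fix [25.3 26.1] (want 27 25, yaw -.055)
  pillars [[650.4, 71.4], [582.8, 75.1]] [20 22]
wrist yaw -0.065 [614.5  16.3] [ 93.3 135.4] fix [27.2 24.3] (want 27 25, yaw -.055)
  pillars [[650.7, 68.8], [583.4, 72.2]] [124 140]
scene 59 [[ 44. -89. 134.]
 [ 56. -73. 181.]
 [ 59. -63. 198.]]
side 97 [[ 36. -82. 142.]
 [ 43. -68. 178.]
 [ 54. -61. 199.]]
start (array([ 0.017, -0.051,  0.25 ]), array([-0.,  0.,  0.]))
0.0 [-53.1 167. ] from (-36,175): -0.057 0.027
0.08 [-67.6 174.7] from (-36,175): -0.105 0.001
0.17 [-82.5 180.1] from (-36,175): -0.155 -0.017
0.25 [-97.3 183. ] from (-36,175): -0.204 -0.027
0.33 [-111.7  183.3] from (-36,175): -0.252 -0.028
0.42 [-125.4  181. ] from (-36,175): -0.298 -0.02
0.5 [-138.1  176.3] from (-36,175): -0.34 -0.004
0.58 [-149.4  169.3] from (-36,175): -0.378 0.019
0.67 [-159.1  160.1] from (-36,175): -0.41 0.05
0.75 [-166.9  149. ] from (-36,175): -0.436 0.087
0.83 [-172.6  136.2] from (-36,175): -0.455 0.129
0.92 [-176.   122.1] from (-36,175): -0.467 0.176
1.0 [-177.1  106.9] from (-36,175): -0.47 0.227
```

View pics/w4.png

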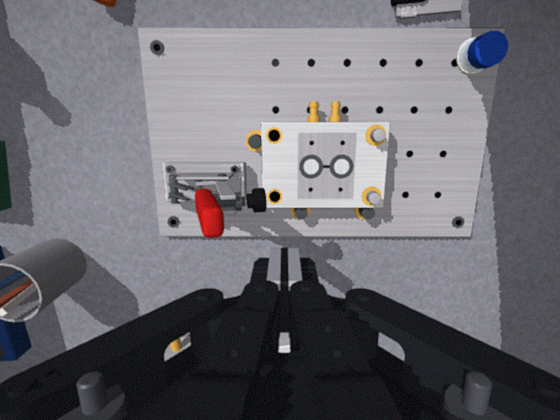

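jog_arm(
  plan=[
    {"tx": 0.017,"ty": 0,"tz": 0.08,"wx": 0,"wy": 0,"wz": 0,"claw": 1},
    {"tx": 0.017,"ty": -0.02,"tz": 0.2,"wx": 0,"wy": 0,"wz": 0,"claw": 1},
    {"tx": 0.017,"ty": -0.045,"tz": 0.25,"wx": 0,"wy": 0,"wz": 0,"claw": 1},
    {"tx": 0.017,"ty": -0.045,"tz": 0.25,"wx": 0,"wy": 0,"wz": 0,"claw": 1},
    {"tx": 0.017,"ty": -0.045,"tz": 0.25,"wx": 0,"wy": 0,"wz": 0,"claw": 1},
  ],
)

```text
clock: 26.4
eef_pos: [631.8, -43.5, 175.7]
tool_rot: [3.141, 0.001, 3.086]
force: [0.7, 0.3, 0.8]
width: -0.4
gripper_force: 0.0
```

```bash
python3 - <<'E'
from h import *
s=ctrl.read_state();print(s['force'])
A=np.array([[np.cos(FA),np.sin(FA)],[-np.sin(FA),np.cos(FA)]]);print(A@(s['eef_pos'][:2]-FO),s['eef_pos'][2])
E
```

```text
[0.67765617 0.2571796  0.75015106]
[ 47.74275205 -34.40706092] 175.6640519358771
```

jog_arm(
  plan=[
    {"tx": 0,"ty": -0.06,"tz": 0,"wx": 0,"wy": 0,"wz": 0,"claw": 1},
    {"tx": 0,"ty": -0.11,"tz": -0.005,"wx": 0,"wy": 0,"wz": 0,"claw": 1},
    {"tx": 0,"ty": -0.16,"tz": -0.015,"wx": 0,"wy": 0,"wz": 0,"claw": 1},
    {"tx": 0,"ty": -0.21,"tz": -0.025,"wx": 0,"wy": 0,"wz": 0,"claw": 1},
    {"tx": 0,"ty": -0.257,"tz": -0.025,"wx": 0,"wy": 0,"wz": 0,"claw": 1},
    {"tx": 0,"ty": -0.303,"tz": -0.018,"wx": 0,"wy": 0,"wz": 0,"claw": 1},
    {"tx": 0,"ty": -0.345,"tz": -0.002,"wx": 0,"wy": 0,"wz": 0,"claw": 1},
    {"tx": 0,"ty": -0.345,"tz": -0.002,"wx": 0,"wy": 0,"wz": 0,"claw": 1},
  ],
)

```text
clock: 27.2
eef_pos: [624.4, -150.3, 174.0]
tool_rot: [-3.14, -0.002, 3.083]
force: [0.5, -0.2, -0.4]
width: -0.0
gripper_force: 0.0
```

```bash
python3 - <<'E'
from h import *
p=shot('side')
cv2.imwrite('pics/side6.png',cv2.resize(p['img'][150:300,150:350],None,fx=4,fy=4,interpolation=2)[:,:,::-1])
A=np.array([[np.cos(FA),np.sin(FA)],[-np.sin(FA),np.cos(FA)]])
s=ctrl.read_state();print(A@(s['eef_pos'][:2]-FO),s['eef_pos'][2])
for n in ('scene','side'):
    if n=='scene': p=shot(n)
    else: p=shot(n)
    C=cloud(p);ok=p['depth']>0
    im=p['img'].astype(int);red=(im[...,0]>110)&(im[...,1]<60)&(im[...,2]<60)&ok
    c=C[red];f=(c[:,:2]-FO)@A.T;k=(abs(f[:,0]-47)<30)&(abs(f[:,1]+125)<90)&(c[:,2]>60)
    print(n,k.sum(),np.percentile(np.c_[f,c[:,2]][k],[3,50,97],axis=0).round() if k.any() else '')
E
```

```text
[  46.40404573 -139.47564763] 174.492031763753
scene 171 [[  42. -177.  139.]
 [  54. -154.  164.]
 [  58. -130.  193.]]
side 104 [[  35. -176.  137.]
 [  42. -140.  152.]
 [  55. -126.  192.]]
```

View pics/side6.png

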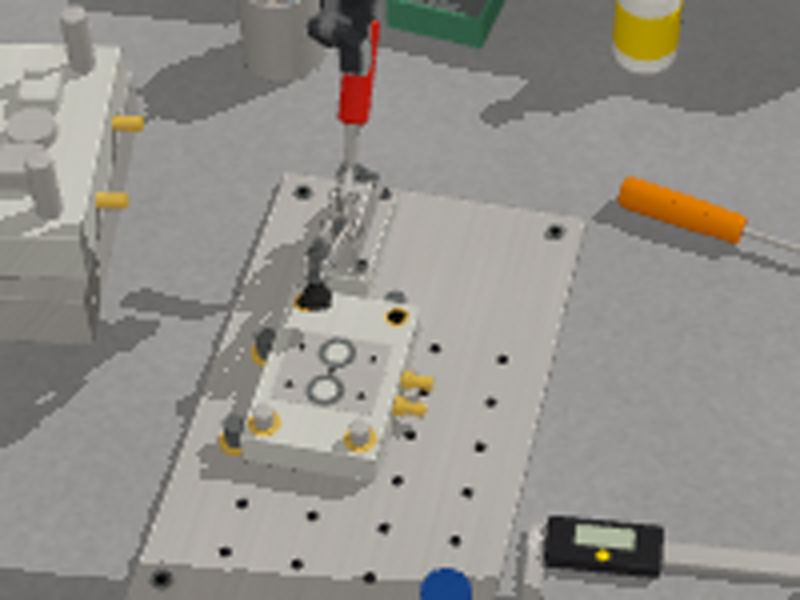

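jog_arm(
  plan=[
    {"tx": 0,"ty": -0.033,"tz": 0.017,"wx": 0,"wy": 0,"wz": 0,"claw": 1},
    {"tx": 0,"ty": -0.065,"tz": 0.048,"wx": 0,"wy": 0,"wz": 0,"claw": 1},
    {"tx": 0,"ty": -0.09,"tz": 0.085,"wx": 0,"wy": 0,"wz": 0,"claw": 1},
    {"tx": 0,"ty": -0.11,"tz": 0.125,"wx": 0,"wy": 0,"wz": 0,"claw": 1},
    {"tx": 0,"ty": -0.12,"tz": 0.15,"wx": 0,"wy": 0,"wz": 0,"claw": 1},
    {"tx": 0,"ty": -0.125,"tz": 0.175,"wx": 0,"wy": 0,"wz": 0,"claw": 1},
    {"tx": 0,"ty": -0.125,"tz": 0.2,"wx": 0,"wy": 0,"wz": 0,"claw": 1},
    {"tx": 0,"ty": -0.125,"tz": 0.22,"wx": 0,"wy": 0,"wz": 0,"claw": 1},
    {"tx": 0,"ty": -0.125,"tz": 0.23,"wx": 0,"wy": 0,"wz": 0,"claw": 1},
    {"tx": 0,"ty": -0.125,"tz": 0.23,"wx": 0,"wy": 0,"wz": 0,"claw": 1},
  ],
)

```text
clock: 28.35
eef_pos: [622.8, -183.8, 105.6]
tool_rot: [3.141, -0.001, 3.087]
force: [0.1, 0.6, -0.1]
width: 0.2
gripper_force: 0.0
```

```bash
cat > red.py <<'E'
from h import *
A=np.array([[np.cos(FA),np.sin(FA)],[-np.sin(FA),np.cos(FA)]])
s=ctrl.read_state();print(A@(s['eef_pos'][:2]-FO),s['eef_pos'][2])
for n in ('scene','side'):
    p=shot(n)
    C=cloud(p);ok=p['depth']>0
    im=p['img'].astype(int);red=(im[...,0]>110)&(im[...,1]<60)&(im[...,2]<60)&ok
    c=C[red];f=(c[:,:2]-FO)@A.T;k=(abs(f[:,0]-47)<30)&(abs(f[:,1]+125)<110)&(c[:,2]>60)
    print(n,k.sum(),np.percentile(np.c_[f,c[:,2]][k],[3,50,97],axis=0).round() if k.any() else '')
E
python3 red.py
```

```text
[  46.52944053 -175.00792457] 105.64374363928496
scene 122 [[  42. -213.   97.]
 [  55. -168.  104.]
 [  59. -144.  110.]]
side 76 [[  36. -208.   97.]
 [  43. -157.  105.]
 [  55. -139.  110.]]
```

jog_arm(
  plan=[
    {"tx": 0,"ty": 0,"tz": 0.008,"wx": 0,"wy": 0,"wz": 0,"claw": 1},
    {"tx": 0,"ty": 0,"tz": 0.016,"wx": 0,"wy": 0,"wz": 0,"claw": 1},
    {"tx": 0,"ty": 0,"tz": 0.016,"wx": 0,"wy": 0,"wz": 0,"claw": 1},
  ],
)

```text
clock: 28.75
eef_pos: [624.3, -184.4, 103.7]
tool_rot: [-3.141, 0.002, 3.086]
force: [-3.1, -0.1, 10.6]
width: 0.1
gripper_force: 5.3
```

jog_arm(
  plan=[
    {"tx": 0,"ty": 0,"tz": -0.1,"wx": 0,"wy": 0,"wz": 0,"claw": 1},
    {"tx": 0,"ty": 0,"tz": -0.25,"wx": 0,"wy": 0,"wz": 0,"claw": 1},
    {"tx": 0.1,"ty": 0,"tz": -0.4,"wx": 0,"wy": 0,"wz": 0,"claw": 1},
    {"tx": 0.25,"ty": 0,"tz": -0.5,"wx": 0,"wy": 0,"wz": 0,"claw": 1},
    {"tx": 0.3,"ty": 0,"tz": -0.5,"wx": 0,"wy": 0,"wz": 0,"claw": 1},
    {"tx": 0.3,"ty": 0,"tz": -0.5,"wx": 0,"wy": 0,"wz": 0,"claw": 1},
  ],
)

```text
clock: 29.35
eef_pos: [531.3, -179.9, 253.3]
tool_rot: [-3.139, 0.0, 3.086]
force: [0.3, -0.2, 0.7]
width: 0.3
gripper_force: 0.0
```

```bash
python3 red.py; python3 look2.py; python3 - <<'E'
from h import *
p=shot('side')
cv2.imwrite('pics/side7.png',cv2.resize(p['img'][150:420,150:400],None,fx=2.2,fy=2.2,interpolation=2)[:,:,::-1])
p=shot('wrist');save(p,'w8.png')
E
```

```text
[ -45.05260546 -176.15722977] 253.3490049326666
scene 116 [[  44. -212.   96.]
 [  55. -172.  105.]
 [  58. -144.  110.]]
side 137 [[  36. -211.   99.]
 [  45. -175.  106.]
 [  55. -140.  112.]]
[ 533.7 -179.9  252. ] [-3.141e+00  1.000e-03  3.086e+00] [-0.3 -0.5  0.1]
scene yaw -0.065 [614.8  16.5] [ 96.1 137. ] fix [27.5 24.5] (want 27 25, yaw -.055)
  pillars [[647.5, 51.1], [583.3, 72.8]] [30 20]
scene yaw -0.180 [625.2 -41.9] [ 83.1 240.3] fix [ 41.1 -33.2] (want 27 25, yaw -.055)
  pillars [[632.6, -70.4], [628.2, -165.0]] [340 323]
side yaw -0.040 [612.8  21.5] [ 94.3 133.8] fix [25.2 29.4] (want 27 25, yaw -.055)
  pillars [[650.6, 71.4], [582.6, 75.4]] [19 22]
wrist yaw -0.075 [613.1  15.1] [ 93.3 137.1] fix [25.9 23.1] (want 27 25, yaw -.055)
  pillars [[649.2, 63.7], [582.8, 71.5]] [117 126]
```

View pics/side7.png

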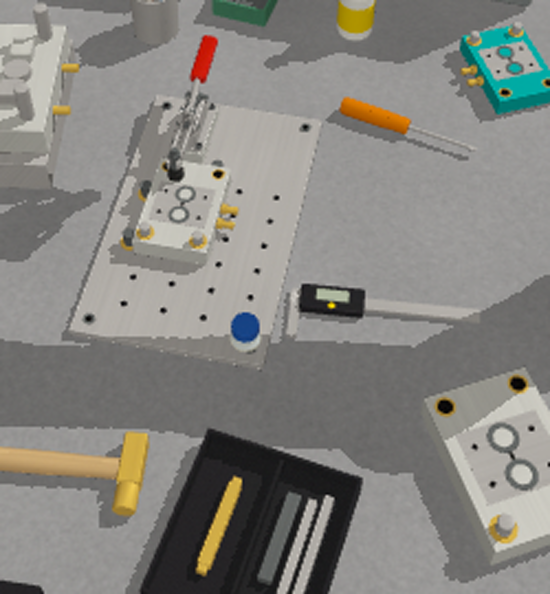

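View pics/w8.png

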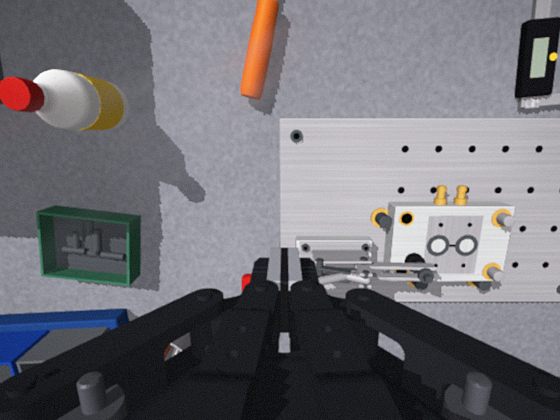

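The drift is in the free compartment at (220,525). The mould sits against the three pins, the pad presses on it at (175,170), and the handle is flat at (205,58) and stays shut. The robot is clear of everything.

```bash
python3 -c "
from cell import ctrl
print(ctrl.finish_job())"
```

```text
the job is handed in; nothing more can be done
None
```

The drift is in the tray's free compartment, the mould sits against all three pins, the clamp is closed past its dead point, and the job was handed in at about 30 s; the hand-in returned no verdict.

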